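# Fit-test mallet sleeves on gauge pins and sort them

## Robot

A 6-joint arm with a two-finger parallel gripper is mounted at the origin on the work surface. World frame = base frame: x ahead of the robot, y to its left, z up, the work surface at z = 0. Lengths are in m, angles in rad, forces in N, time in s.
With the tool pointing down it reaches from about 0.25 to 0.725 m from the base axis. Payload 4 kg.
Tool frame: the origin (TCP) lies on the centre line of the jaws, within the pads' length; the fingertips stand 22 mm ahead of it and the grasp point (between the pads) lies 3 mm ahead of it; z points along the fingers, y is the line along which they close (so a half turn about z gives the same grasp; the last joint's range is limited). The gripper opens to 85 mm and grips with 20 to 120 N. Pads are 22 mm wide; open, the fingers measure 114 mm over their backs; the gripper's body (76 mm by 85 mm) begins 54 mm behind the grasp point. The pads swing forward as they close: fully open they stand 13 mm farther back than shut.
Start: joints at [1.28, 0.241, 0.005, 1.335, 0, 1.571], TCP at [0.143, 0.479, 0.253] pointing down, gripper open.
Joint ranges: [-2.72, 2.72], [-1.05, 1.87], [-1.09, 1.28], [-1.99, 2.15], [-1.42, 1.44], [-3.14, 3.14]. Speed limits (rad/s): [2.79, 2.79, 3.14, 3.14, 3.14, 3.14].

## Interface

Orientations are given as a unit quaternion [x, y, z, w].
In Python, from workcell import bot gives the robot as it stands.
- The arm moves only by the shell command python3 -m inch 'ROWS'. ROWS is JSON, one flat list of numbers, 7 for each row, row after row: the shift along the world's x, y, z in mm, then the turn, a rotation vector about the world's x, y, z in rad, then the opening in per cent of the stroke, from 0 (shut) to 100 (fully open). A call has 1 to 8 rows; each row is the pose to reach, as a shift and turn from the pose commanded when the call began; what a row does not reach only later rows make up. A row lasts 1/12 s, in which the tool goes at most 41.7 mm and 7.16 degrees, less where a joint would pass 70% of its speed; a pose out of reach is approached as far as the arm can. A call with a gripper value outside its range is refused whole. The fingers move at their own pace and stop on an object; the grip force is fixed at half the most. Time passes only in rows, so rows that repeat a pose let the fingers close. It gives the time, the measured TCP pose, the force, the opening and the grip force at its end, in the units of the state.
- bot.get_obs(): the state, without advancing time (a new reading comes with each control period).
- bot.camera(name): name is "side" or "top"; returns the picture (400x640x3 uint8, blue, green, red); there is no depth.
- bot.camera_info(name): a dict with "intrinsics" (3x3 intrinsics, pixels), "camera_from_world" (4x4, takes a point from world to camera coordinates). Camera axes: x right, y down, z forward; pixel columns grow to the right and rows downward; lengths in m; the calibration is good to about 2 mm. A picture is of the moment at which its call begins. camera_info takes no time and is no camera call.
- bot.job_done(): hands the job in; it is judged then, once.
Trained networks look in the newest picture that a camera, given by its name, has taken for a name from the list of things; names that differ only in an ending like _2 or _b are one class to them, and where a whole thing is asked for, a point or a joint stands for the part that bears it (a point fixed in the world has none). Each returns a list of dicts, best first, with "confidence" (0 to 1); they miss things now and then, are a little off and sometimes report something else, mostly with a low value. They report only what shows in the picture. A call takes as long as a camera call. They do not tell look-alikes from the thing itself.
- bot.silhouettes(camera, target): "mask" (400x640 bool, what is visible of it) and "uv" ([column, row] in pixels, amid what is visible of it).
- bot.spot_point(camera, target): "uv" ([column, row] in pixels: a listed point, or the origin of a listed thing).
The state is a dict: "clock": time; "joint_pos": joint angles; "joint_vel": joint speeds; "tau": joint torques, N m; "eef_pos": TCP position; "tool_rot": TCP orientation; "ft_force": force on the tool from outside, world axes, zero at the start; "ft_torque": the same for the moment, N m; "grip_width": finger opening in m; "grasp_force": force on a finger pad.
Only numpy, scipy, OpenCV 4.12 (cv2) and the standard library are available. Lean on these libraries where they do the work, as an engineer would, in place of code of your own. Each camera call takes 0.05 s, during which the arm holds its last target. There are 200 camera calls.

## Task

Two steel mallet sleeves lie in the two lanes of the fit gauge. First slide both along their lanes onto their pins, as far as they will go: one slides fully home against the end block, the other is too tight and stops at the tip of its pin, and both must be left so at the same time. Then put the one that fits in the rectangular white kit box and the tight one in the round dark dish, and leave the mallet, the screwdriver and the glue jar where they are.

Things in the scene. Friction and masses are not known exactly. Their poses are not given: they have to be found in the camera images.
- sleeve_p: plain steel sleeve (short tube), outside diameter 30 mm, length 36 mm, 90 to 200 g; origin at its centre, x along its axis. At the start it lies in one of the two lanes (drawn at random), between the lane's open end and the pin, axis along the lane, 34 mm high. One sleeve has a 17 mm bore, the other 11 mm; which is which is not said.
- sleeve_q: plain steel sleeve (short tube), outside diameter 30 mm, length 36 mm, 90 to 200 g; origin at its centre, x along its axis. At the start it lies in one of the two lanes (drawn at random), between the lane's open end and the pin, axis along the lane, 34 mm high. One sleeve has a 17 mm bore, the other 11 mm; which is which is not said.
- gauge: fixed two-lane fit gauge; origin on the table midway between the lanes, x along the lanes away from the robot, y to the left lane, z up. Base plate x -110 to 95 mm, 150 mm wide, 10 mm thick. Lane centre lines at y = +45 and -45 mm, from x = -100 to 75 mm. End block x 75 to 95 mm, 55 mm high, full width; two fixed 14 mm pins, 30 mm long, point back from it along the lanes.
- home_left (a point): where the centre of a sleeve lies that is fully home on the left pin, against the end block: gauge x = 57, y = +45, height 34 mm. The lane is a 90 degree V of two thin strips carrying the sleeve with its axis 34 mm high; the strips' upper edges are 25 mm high and reach 14 mm to either side of the lane centre, so fingers fit beside a sleeve. Lanes are polished: a sleeve slides with about 1 N.
- home_right (a point): the same for the right pin and lane: gauge x = 57, y = -45, height 34 mm
- tip_stop_left (a point): where the centre of a sleeve lies that is too tight and rests against the tip of the left pin: gauge x = 27, y = +45, height 34 mm. The pin's axis is 34 mm high, its tip at gauge x = 45 mm.
- tip_stop_right (a point): the same for the right pin: gauge x = 27, y = -45, height 34 mm
- kit_box: fixed white rectangular open box, 120 (its x) by 150 (its y) mm outside, 40 mm high, walls and floor about 4 mm; origin under its centre on the table. It stands to the left or the right of the gauge.
- dish: fixed dark steel round dish, outside diameter 136 mm at the rim, 124 mm at the foot, 32 mm high, wall and floor 4 mm; origin under its centre on the table. It stands on the other side of the gauge.
- mallet: bystander: mallet with a black rubber head and a steel rod handle, 290 mm long, 48 mm high, lying across beyond the gauge; its x runs from the handle to the head, whose middle is 100 mm from the origin; leave it
- screwdriver: bystander: screwdriver, 170 mm long along its x, lying beyond the receiver on the right; leave it
- glue_jar: bystander: closed jar, diameter 54 mm, 60 mm high, standing beyond the receiver on the left; origin under its centre; leave it
There are look-alikes about, which are no part of the job. Leave any turquoise look-alike of the sleeve_p alone. Leave any pink look-alike of the sleeve_q alone.

How it is judged:
On the way:
1. at the same time the fitting sleeve is fully home (centre within 5 mm of its home point) and the tight one rests against its pin tip (within 6 mm of the stop point), both in line with the lanes (((distance between sleeve_p and home_left below 0.005 m and distance between sleeve_q and tip_stop_right below 0.006 m and angle between the x axis of each of sleeve_p, sleeve_q and the x axis of gauge, either way round below 0.12 rad) or (distance between sleeve_p and home_right below 0.005 m and distance between sleeve_q and tip_stop_left below 0.006 m and angle between the x axis of each of sleeve_p, sleeve_q and the x axis of gauge, either way round below 0.12 rad))), for 0.2 s.
At the end, for the whole second after the job is handed in: The sleeve that went home (17 mm bore) lies at rest on the floor of the kit box (centre inside its walls, lower than 35 mm), the one that stopped at the tip (11 mm bore) lies at rest on the floor of the dish (centre within 55 mm of the dish's centre, lower than 35 mm) (x of sleeve_p in the frame of kit_box between -0.058 and 0.058 m and y of sleeve_p in the frame of kit_box between -0.073 and 0.073 m and height (world z) of each of sleeve_p, sleeve_q below 0.035 m and horizontal distance between sleeve_q and dish below 0.055 m and linear speed of each of sleeve_p, sleeve_q below 0.03 m/s and angular speed of each of sleeve_p, sleeve_q below 0.6 rad/s); the robot touches nothing.
It fails at once if the mallet is moved by more than 30 mm (distance of mallet from where it was at the start of the episode above 0.03 m).
It fails at once if the screwdriver is moved by more than 30 mm (distance of screwdriver from where it was at the start of the episode above 0.03 m).
It fails at once if the glue jar is moved by more than 30 mm (distance of glue_jar from where it was at the start of the episode above 0.03 m).
It also fails if it takes over 64 s, if anything falls off the work surface, if the arm or the gripper's body presses on something with over 40 N, if the wrist force passes 120 N, or if a joint passes its speed limit or range.

## Working session

There is one attempt and no reset: what is moved stays moved. The work goes in short steps, Python scripts to look and compute and a shell command to move; the robot and the scene stay as the last step left them, time stands still between calls to the robot, and variables do not carry over. Pictures are saved under pics/ and viewed, at most 10 in all, crops included, and the job is handed in when it is done.

```bash
mkdir -p pics
cat > h.py <<'E'
import numpy as np,cv2
from workcell import bot
def world(cam,uv,z):
    i=bot.camera_info(cam);K=np.array(i["intrinsics"]);T=np.array(i["camera_from_world"])
    R,t=T[:3,:3],T[:3,3];c=-R.T@t;d=R.T@np.linalg.inv(K)@np.array([uv[0],uv[1],1.])
    return c+d*(z-c[2])/d[2]
def px(cam,p):
    i=bot.camera_info(cam);K=np.array(i["intrinsics"]);T=np.array(i["camera_from_world"])
    q=K@(T[:3,:3]@np.array(p)+T[:3,3]);return q[:2]/q[2]
E
python3 - <<'E'
from h import *
for c in("top","side"):
    cv2.imwrite(f"pics/{c}0.png",bot.camera(c))
    for n,z in(("sleeve_p",.034),("sleeve_q",.034),("gauge",0),("home_left",.034),("home_right",.034),("tip_stop_left",.034),("tip_stop_right",.034),("kit_box",0),("dish",0),("mallet",.02),("glue_jar",0),("screwdriver",.015)):
        for r in bot.spot_point(c,n)[:4]: print(c,n,round(r["confidence"],2),np.round(r["uv"]),np.round(world(c,r["uv"],z)*1000))
o=bot.get_obs();print(o["clock"],o["eef_pos"],o["tool_rot"],o["grip_width"])
E
```

```text
top sleeve_p 0.66 [324. 248.] [485. -50.  34.]
top sleeve_p 0.64 [295. 257.] [463.  30.  34.]
top sleeve_p 0.57 [257. 241.] [506. 136.  34.]
top sleeve_p 0.42 [358. 239.] [ 511. -143.   34.]
top sleeve_q 0.66 [324. 248.] [485. -50.  34.]
top sleeve_q 0.64 [295. 257.] [463.  30.  34.]
top sleeve_q 0.57 [257. 241.] [506. 136.  34.]
top sleeve_q 0.42 [358. 239.] [ 511. -143.   34.]
top gauge 0.96 [308. 242.] [505.  -4.   0.]
top home_left 0.77 [290. 219.] [566.  46.  34.]
top home_left 0.16 [323. 215.] [576. -48.  34.]
top home_right 0.63 [322. 216.] [576. -45.  34.]
top home_right 0.24 [310. 149.] [772. -11.  34.]
top home_right 0.17 [220. 182.] [673. 244.  34.]
top tip_stop_left 0.85 [286. 229.] [539.  55.  34.]
top tip_stop_left 0.44 [325. 225.] [548. -54.  34.]
top tip_stop_right 0.7 [326. 228.] [541. -54.  34.]
top kit_box 0.78 [198. 242.] [507. 308.   0.]
top dish 0.97 [401. 248.] [ 487. -271.    0.]
top dish 0.64 [218. 177.] [697. 261.   0.]
top mallet 0.75 [309. 147.] [780.  -9.  20.]
top glue_jar 0.72 [220. 182.] [680. 254.   0.]
top screwdriver 0.87 [415. 180.] [ 683. -318.   
[... 351 characters left out ...]
de sleeve_q 0.51 [383. 281.] [497. 160.  34.]
side sleeve_q 0.49 [387. 199.] [477. -60.  34.]
side gauge 0.48 [371. 153.] [ 506. -263.    0.]
side gauge 0.18 [343. 200.] [579. -88.   0.]
side home_left 0.89 [345. 236.] [573.  51.  34.]
side home_right 0.77 [343. 200.] [580. -54.  34.]
side tip_stop_left 0.57 [364. 230.] [532.  34.  34.]
side kit_box 0.96 [377. 360.] [512. 304.   0.]
side dish 0.87 [374. 154.] [ 499. -261.    0.]
side mallet 0.81 [249. 216.] [794. -11.  20.]
side glue_jar 0.8 [285. 332.] [684. 259.   0.]
side screwdriver 0.77 [306. 136.] [ 685. -313.   15.]
1.3 [0.1433632  0.47902346 0.25330731] [1.44881679e-01 9.89448988e-01 1.18854571e-05 6.45309948e-06] 0.08564699891305265
```

View pics/top0.png

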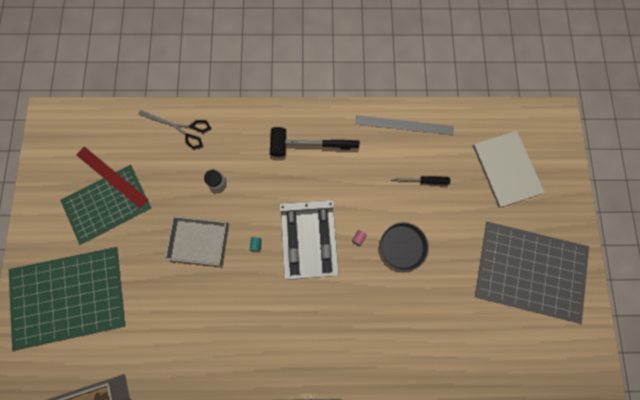

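View pics/side0.png

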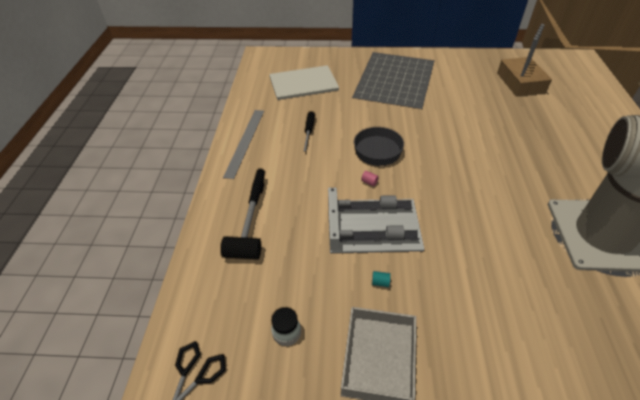

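The lane sleeves are the grey tubes at top px (295,257) on the left and (324,248) on the right. The possible mistakes are the turquoise tube at (257,241) and the pink one at (358,239), both outside the gauge. I'll check this in a close crop and fit the gauge pose.

Run:
```python
from h import *
from scipy.optimize import least_squares
im=cv2.imread("pics/top0.png");s=cv2.imread("pics/side0.png")
a=cv2.resize(im[195:290,270:350],None,fx=5,fy=5,interpolation=cv2.INTER_CUBIC)
b=cv2.resize(s[180:260,320:400+30],None,fx=3.6,fy=3.6,interpolation=cv2.INTER_CUBIC)
o=np.zeros((475,800,3),np.uint8);o[:a.shape[0],:400]=a;o[:288,400:796]=b;cv2.imwrite("pics/crop.png",o)
for c in("top","side"):
    bot.camera(c)
    m=bot.silhouettes(c,"gauge")[0]["mask"].astype(np.uint8)
    cs=max(cv2.findContours(m,0,2)[0],key=cv2.contourArea);h=cv2.convexHull(cs)
    print(c,m.sum(),cv2.approxPolyDP(h,3,True)[:,0].tolist())
    for r in bot.silhouettes(c,"sleeve_p"):
        print(np.round(r["uv"],1),round(r["confidence"],2),np.round(world(c,r["uv"],.036)*1000),r["mask"].sum())
# fit gauge pose with hull IoU of a solid model over both cams
M={}
for c in("top","side"):
    M[c]=bot.silhouettes(c,"gauge")[0]["mask"].astype(np.uint8)
def box(x0,x1,y,z0,z1):return [(x,yy,z) for x in(x0,x1) for yy in(-y,y) for z in(z0,z1)]
def iou(p):
    s=0
    for c in M:
        m=np.zeros((1600,2560),np.uint8)
        for bx in(box(-.11,.095,.075,0,.01),box(.075,.095,.075,0,.055)):
            q=[]
            for v in bx:
                x=p[0]+v[0]*np.cos(p[2])-v[1]*np.sin(p[2]);y=p[1]+v[0]*np.sin(p[2])+v[1]*np.cos(p[2])
                q.append(px(c,(x,y,v[2]))*4+1.5)
            cv2.fillConvexPoly(m,cv2.convexHull(np.round(q).astype(np.int32)),1)
        g=cv2.resize(m*255,(640,400),interpolation=cv2.INTER_AREA)/255.
        hull=M[c]
        s+=np.abs(g-hull).sum()
    return s
from scipy.optimize import minimize
r=minimize(iou,[.505,-.003,.0],method="Nelder-Mead",options=dict(initial_simplex=[[.505,-.003,0],[.515,-.003,0.02],[.505,.007,-.03],[.5,0,.08]],maxiter=150))
print(r.x,r.fun)
```

```text
top 3782 [[333, 201], [338, 274], [286, 278], [280, 205]]
[360.6 240.4] 0.57 [ 506. -150.   36.] 135
[324.9 249.1] 0.53 [483. -51.  36.] 146
[258.4 240.9] 0.48 [506. 131.  36.] 136
side 4687 [[328, 190], [412, 199], [423, 251], [331, 254]]
[395.6 233.4] 0.81 [465.  41.  36.] 237
[368.1 178.5] 0.65 [ 520. -126.   36.] 217
[387.5 198. ] 0.63 [477. -63.  36.] 182
[379.9 280.5] 0.51 [504. 161.  36.] 245
[ 0.51674718 -0.00665724  0.06547416] 828.1333333333332
```

View pics/crop.png

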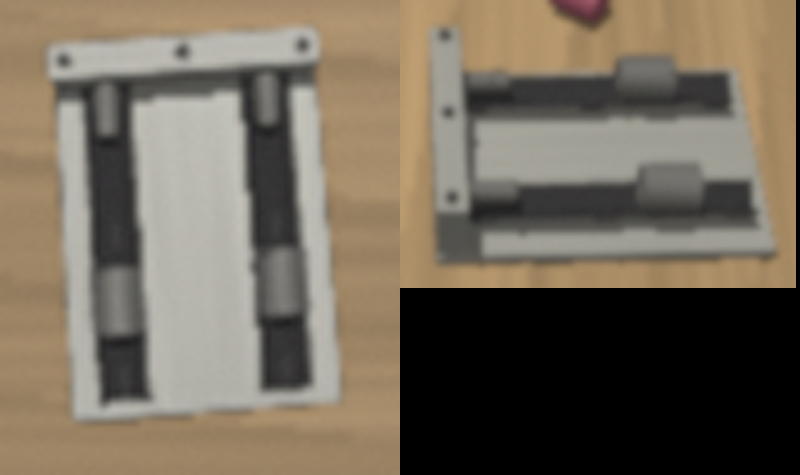

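The crop shows two grey steel sleeves in the lanes, at crop px (119,300) on the left and (281,282) on the right. The pink and turquoise tubes are outside, so the choice holds. Next I refine the gauge pose from corner points.

Run:
```python
from h import *
from scipy.optimize import least_squares
t=lambda u,v:((u+.5)/5-.5+270,(v+.5)/5-.5+195)
s=lambda u,v:((u-400+.5)/3.6-.5+320,(v+.5)/3.6-.5+180)
L=[("top",(95,75,55),t(48,45)),("top",(95,-75,55),t(318,30)),("top",(75,75,55),t(52,82)),("top",(75,-75,55),t(318,65)),
("top",(-110,75,10),t(73,415)),("top",(-110,-75,10),t(340,400)),
("side",(-110,75,10),s(775,252)),("side",(-110,-75,10),s(738,72)),("side",(95,75,0),s(438,262)),("side",(95,75,55),s(436,213)),("side",(75,75,55),s(470,211)),("side",(95,-75,55),s(430,28)),("side",(75,-75,55),s(460,27)),
("top",(45,45,41),t(108,136)),("top",(45,-45,41),t(267,125))]
def W(p,v):
    c,q=np.cos(p[2]),np.sin(p[2]);return (p[0]+(v[0]*c-v[1]*q)/1e3,p[1]+(v[0]*q+v[1]*c)/1e3,v[2]/1e3)
f=lambda p,S=L:np.concatenate([px(c,W(p,v))-u for c,v,u in S])
for nm,S in(("all",L),("top",[l for l in L if l[0]=="top"]),("side",[l for l in L if l[0]=="side"])):
    r=least_squares(f,[.51,-.005,.05],args=(S,),loss="soft_l1");print(nm,r.x,np.abs(f(r.x,S)).max())
    if nm=="all":P=r.x;print(np.round(f(P),1).tolist())
def G(p,w):
    d=np.array(w[:2])*1e3-np.array(p[:2])*1e3;c,q=np.cos(p[2]),np.sin(p[2]);return np.round([d@[c,q],d@[-q,c]])
for n,u in(("L",t(119,300)),("R",t(281,282))):print(n,np.round(world("top",u,.045)*1e3),G(P,world("top",u,.045)))
for n,u in(("Lnear",t(119,335)),("Rnear",t(281,317))):print(n,G(P,world("top",u,.04)))
for v in((-100,45,34),(57,45,34),(27,45,34),(-100,-45,34),(57,-45,34),(27,-45,34)):print(v,np.round(W(P,v),4))
for c in("top","side"):
  bot.camera(c)
  for n in("kit_box","dish"):
    m=bot.silhouettes(c,n)[0];ys,xs=np.nonzero(m["mask"]);print(c,n,np.round(world(c,((xs.min()+xs.max())/2,(ys.min()+ys.max())/2),.03)*1e3),round(m["confidence"],2))
```

```text
all [ 0.51621941 -0.0058483   0.05893706] 1.6423943578166131
[-0.3, -0.0, -0.0, -0.4, -0.8, -0.3, 0.5, -0.3, -0.5, 1.6, 0.1, 0.9, 0.5, -0.1, -0.0, -0.9, -0.7, 1.4, -0.2, -0.4, -0.1, -0.0, 0.1, -0.3, 0.3, -0.2, -0.2, -0.3, 0.4, -0.2]Traceback (most recent call last):
  File "<stdin>", line 13, in <module>
    return func(*args, **kwargs)
    result = trf(vector_fun.fun, vector_fun.jac, x0, f0, J0, lb, ub, ftol, xtol,
                 gtol, max_nfev, x_scale, loss_function, tr_solver,
                 tr_options.copy(), verbose, callback=callback_wrapped)
    return trf_no_bounds(
        fun, jac, x0, f0, J0, ftol, xtol, gtol, max_nfev, x_scale,
        loss_function, tr_solver, tr_options, verbose, callback=callback)
    f_new = fun(x_new)
    self._update_fun()
    ~~~~~~~~~~~~~~~~^^
    self.f = self.fun_wrapped(xp_copy(self.x))
             ~~~~~~~~~~~~~~~~^^^^^^^^^^^^^^^^^
    return np.atleast_1d(self.fun(x))
                         ~~~~~~~~^^^
    return self.f(x, *self.args, **self.kwargs)
           ~~~~~~^^^^^^^^^^^^^^^^^^^^^^^^^^^^^^
  File "<stdin>", line 11, in <lambda>
  File "h.py", line 8, in px
    i=bot.camera_info(cam);K=np.array(i["intrinsics"]);T=np.array(i["camera_from_world"])
ValueError: time passes only in moves, steps and waits
```

```bash
cat > h.py <<'E'
import numpy as np,cv2
from workcell import bot
CI={c:bot.camera_info(c) for c in("top","side")}
P=[0.5162,-0.0058,0.0589]
def world(cam,uv,z):
    i=CI[cam];K=np.array(i["intrinsics"]);T=np.array(i["camera_from_world"])
    R,t=T[:3,:3],T[:3,3];c=-R.T@t;d=R.T@np.linalg.inv(K)@np.array([uv[0],uv[1],1.])
    return c+d*(z-c[2])/d[2]
def W(v,p=P):
    c,q=np.cos(p[2]),np.sin(p[2]);return (p[0]+(v[0]*c-v[1]*q)/1e3,p[1]+(v[0]*q+v[1]*c)/1e3,v[2]/1e3)
def G(w,p=P):
    d=np.array(w[:2])*1e3-np.array(p[:2])*1e3;c,q=np.cos(p[2]),np.sin(p[2]);return np.round([d@[c,q],d@[-q,c]],1)
E
python3 - <<'E'
from h import *
t=lambda u,v:((u+.5)/5-.5+270,(v+.5)/5-.5+195)
for n,u in(("L",t(119,300)),("R",t(281,282))):print(n,np.round(world("top",u,.045)*1e3),G(world("top",u,.045)))
for n,u in(("Lnear",t(119,335)),("Rnear",t(281,317))):print(n,G(world("top",u,.04)))
for v in((-100,45,34),(57,45,34),(27,45,34),(-100,-45,34),(57,-45,34),(27,-45,34)):print(v,np.round(W(v),4))
for c in("top","side"):
  bot.camera(c)
  for n in("kit_box","dish"):
    m=bot.silhouettes(c,n)[0];ys,xs=np.nonzero(m["mask"]);print(c,n,np.round(world(c,((xs.min()+xs.max())/2,(ys.min()+ys.max())/2),.03)*1e3),round(m["confidence"],2))
o=bot.get_obs();print(o["clock"],o["eef_pos"])
E
```

```text
L [468.  34.  45.] [-45.8  43. ]
R [477. -53.  45.] [-41.9 -45.3]
Lnear [-64.3  44.3]
Rnear [-60.5 -44.1]
(-100, 45, 34) [0.4137 0.0332 0.034 ]
(57, 45, 34) [0.5705 0.0425 0.034 ]
(27, 45, 34) [0.5405 0.0407 0.034 ]
(-100, -45, 34) [ 0.419  -0.0566  0.034 ]
(57, -45, 34) [ 0.5758 -0.0474  0.034 ]
(27, -45, 34) [ 0.5458 -0.0491  0.034 ]
top kit_box [509. 300.  30.] 0.85
top dish [ 487. -272.   30.] 0.73
side kit_box [513. 306.  30.] 0.62
side dish [ 491. -254.   30.] 0.87
2.0 [0.14335019 0.47901441 0.25333225]
```

```bash
python3 -m inch '[283,-445,-53,0,0,0.35,0,283,-445,-53,0,0,0.35,0,283,-445,-53,0,0,0.35,0,283,-445,-53,0,0,0.35,0,283,-445,-53,0,0,0.35,0,283,-445,-53,0,0,0.35,0,283,-445,-53,0,0,0.35,0,283,-445,-53,0,0,0.35,0]'
```

```text
clock: 2.67
eef_pos: [0.3182, 0.2036, 0.2209]
tool_rot: [-0.03, 1.0, 0.0, 0.001]
ft_force: [0.9, 0.2, -0.5]
grip_width: -0.0003
grasp_force: 0.0
```

```bash
python3 -m inch '[104,-165,-70,0,0,0,0,104,-165,-70,0,0,0,0,104,-165,-70,0,0,0,0,104,-165,-70,0,0,0,0,104,-165,-70,0,0,0,0,104,-165,-70,0,0,0,0,104,-165,-70,0,0,0,0,104,-165,-70,0,0,0,0]'
```

```text
clock: 3.33
eef_pos: [0.4213, 0.0403, 0.1507]
tool_rot: [-0.029, 1.0, 0.0, -0.0]
ft_force: [-0.3, 0.2, -0.3]
grip_width: 0.0001
grasp_force: 0.0
```

```bash
python3 -m inch '[2,-6,-35,0,0,0,0,2,-6,-65,0,0,0,0,2,-6,-85,0,0,0,0,2,-6,-95,0,0,0,0,2,-6,-100,0,0,0,0,2,-6,-100,0,0,0,0]'
python3 - <<'E'
from h import *
t=bot.camera("top");s=bot.camera("side")
a=cv2.resize(t[195:295,265:345],None,fx=5,fy=5,interpolation=cv2.INTER_CUBIC);b=cv2.resize(s[160:260,320:420],None,fx=4,fy=4,interpolation=cv2.INTER_CUBIC)
o=np.zeros((500,800,3),np.uint8);o[:500,:400]=a;o[:400,400:]=b;cv2.imwrite("pics/p1.png",o);print(G(bot.get_obs()["eef_pos"]))
E
```

```text
clock: 3.83
eef_pos: [0.4227, 0.0356, 0.0504]
tool_rot: [-0.031, 1.0, 0.0, -0.001]
ft_force: [0.3, 0.8, -0.7]
grip_width: -0.0002
grasp_force: 0.0
[-89.5  46.4]
```

View pics/p1.png

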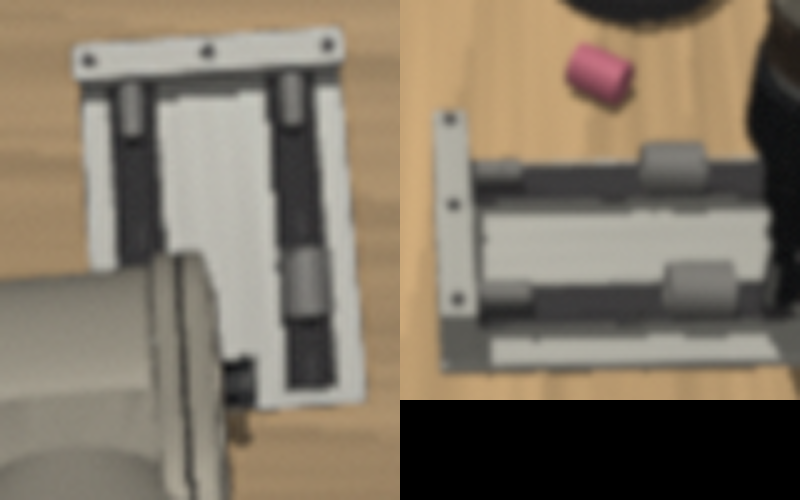

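The side crop shows the finger at (770,290), close behind the left sleeve at (700,290) and in line with it. Now I push.

```bash
python3 -m inch '[12,0,0,0,0,0,0,24,1,0,0,0,0,0,36,1,0,0,0,0,0,46,2,0,0,0,0,0,55,2,0,0,0,0,0,63,3,0,0,0,0,0,70,3,0,0,0,0,0,75,3,0,0,0,0,0]'; python3 -m inch '[3,0,0,0,0,0,0,6,0,0,0,0,0,0,9,0,0,0,0,0,0,12,0,0,0,0,0,0,12,0,0,0,0,0,0]'; python3 -c "
from h import *;print(G(bot.get_obs()['eef_pos']))"
```

```text
clock: 4.6
eef_pos: [0.4995, 0.0376, 0.0512]
tool_rot: [-0.03, 1.0, 0.0, 0.0]
ft_force: [-0.3, 0.6, 0.2]
grip_width: -0.0
grasp_force: 0.4
clock: 5.02
eef_pos: [0.5112, 0.0373, 0.0508]
tool_rot: [-0.03, 1.0, -0.0, 0.0]
ft_force: [-0.0, 0.1, -0.0]
grip_width: 0.0002
grasp_force: 0.0
[-2.4 43.3]
```

```bash
python3 -m inch '[3,1,0,0,0,0,0,6,1,0,0,0,0,0,8,1,0,0,0,0,0,8,1,0,0,0,0,0]'
python3 - <<'E'
from h import *
s=bot.camera("side");cv2.imwrite("pics/p2.png",cv2.resize(s[160:260,310:430],None,fx=5,fy=5,interpolation=cv2.INTER_CUBIC))
E
```

```text
clock: 5.35
eef_pos: [0.5193, 0.0384, 0.0508]
tool_rot: [-0.03, 1.0, 0.0, 0.0]
ft_force: [0.2, -0.5, -0.1]
grip_width: 0.0
grasp_force: 0.0
```

View pics/p2.png

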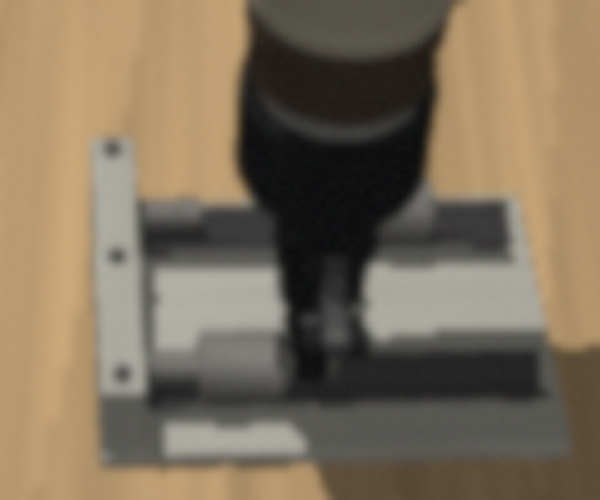

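The left sleeve's front edge is at crop (200,365), level with or just over the pin tip, and the finger is against its back. There is no resistance yet, so I go on.

```bash
python3 -m inch '[3,1,0,0,0,0,0,6,1,0,0,0,0,0,8,1,0,0,0,0,0,10,1,0,0,0,0,0,10,1,0,0,0,0,0]'; python3 -m inch '[3,0,0,0,0,0,0,6,1,0,0,0,0,0,9,1,0,0,0,0,0,9,1,0,0,0,0,0]'
```

```text
clock: 5.82
eef_pos: [0.5292, 0.0394, 0.0508]
tool_rot: [-0.03, 1.0, 0.0, 0.0]
ft_force: [-0.3, -0.7, -0.8]
grip_width: 0.0001
grasp_force: 0.0
clock: 6.15
eef_pos: [0.5386, 0.0404, 0.0508]
tool_rot: [-0.03, 1.0, -0.0, 0.001]
ft_force: [-0.4, 0.5, 0.2]
grip_width: -0.0002
grasp_force: 0.0
```

```bash
python3 -m inch '[2,0,0,0,0,0,0,4,0,0,0,0,0,0,4,0,0,0,0,0,0]'; python3 -m inch '[2,0,0,0,0,0,0,4,0,0,0,0,0,0,4,0,0,0,0,0,0]';python3 -m inch '[1,0,0,0,0,0,0,2,0,0,0,0,0,0,2,0,0,0,0,0,0]'
```

```text
clock: 6.4
eef_pos: [0.5421, 0.0404, 0.0508]
tool_rot: [-0.03, 1.0, 0.0, 0.0]
ft_force: [0.6, 0.1, 0.3]
grip_width: 0.0004
grasp_force: 0.0
clock: 6.65
eef_pos: [0.5435, 0.0403, 0.0504]
tool_rot: [-0.03, 1.0, 0.0, -0.002]
ft_force: [-4.6, -0.0, 3.3]
grip_width: -0.0003
grasp_force: 2.7
clock: 6.9
eef_pos: [0.5436, 0.0403, 0.0502]
tool_rot: [-0.03, 1.0, 0.0, -0.004]
ft_force: [-10.1, 0.7, 7.6]
grip_width: 0.0002
grasp_force: 4.9
```

```bash
python3 -m inch '[-8,0,0,0,0,0,0,-20,0,0,0,0,0,0,-25,0,30,0,0,0,0,-25,0,60,0,0,0,0,-55,-25,60,0,0,0,0,-85,-50,60,0,0,0,0,-115,-75,60,0,0,0,0,-119,-96,60,0,0,0,0]'; python3 -c "
from h import *;o=bot.get_obs()['eef_pos'];print(G(o),(np.array(W((-90,-45,50)))-o)*1e3)"
```

```text
clock: 7.57
eef_pos: [0.4226, -0.0562, 0.1101]
tool_rot: [-0.03, 1.0, 0.0, -0.003]
ft_force: [-0.7, 1.8, -0.4]
grip_width: -0.0001
grasp_force: 0.0
[-96.4 -44.8] [  6.39814511   0.21623853 -60.06932569]
```

```bash
python3 -m inch '[4,0,-30,0,0,0,0,4,0,-50,0,0,0,0,4,0,-59,0,0,0,0,4,0,-59,0,0,0,0]'; python3 -m inch '[12,0,0,0,0,0,0,24,1,0,0,0,0,0,36,1,0,0,0,0,0,46,2,0,0,0,0,0,55,2,0,0,0,0,0,63,3,0,0,0,0,0,70,4,0,0,0,0,0,77,4,0,0,0,0,0]';  python3 -m inch '[2,0,0,0,0,0,0,4,0,0,0,0,0,0,5,0,0,0,0,0,0,5,0,0,0,0,0,0]'; python3 -c "
from h import *;o=bot.get_obs()['eef_pos'];print(G(o))"
```

```text
clock: 7.9
eef_pos: [0.431, -0.0556, 0.0501]
tool_rot: [-0.029, 1.0, 0.0, -0.002]
ft_force: [-0.3, 0.3, 0.2]
grip_width: -0.0003
grasp_force: 0.0
clock: 8.57
eef_pos: [0.5102, -0.0514, 0.052]
tool_rot: [-0.03, 1.0, 0.0, 0.0]
ft_force: [-0.9, 0.2, 0.6]
grip_width: -0.0002
grasp_force: 0.3
clock: 8.9
eef_pos: [0.5145, -0.0517, 0.0516]
tool_rot: [-0.03, 1.0, 0.0, -0.0]
ft_force: [0.5, 0.6, -0.3]
grip_width: 0.0004
grasp_force: 0.0
[ -4.4 -45.7]
```

```bash
python3 -m inch '[2,0,0,0,0,0,0,3,0,0,0,0,0,0,3,0,0,0,0,0,0]'; python3 -m inch '[1,0,0,0,0,0,0,2,0,0,0,0,0,0,2,0,0,0,0,0,0]'; python3 -m inch '[1,0,0,0,0,0,0,2,0,0,0,0,0,0,2,0,0,0,0,0,0]';python3 -c "
from h import *;o=bot.get_obs()['eef_pos'];print(G(o))"
```

```text
clock: 9.15
eef_pos: [0.5177, -0.0517, 0.0517]
tool_rot: [-0.03, 1.0, -0.0, 0.0]
ft_force: [-0.2, -0.8, 0.2]
grip_width: 0.0001
grasp_force: 0.0
clock: 9.4
eef_pos: [0.5194, -0.0516, 0.0517]
tool_rot: [-0.03, 1.0, 0.0, -0.0]
ft_force: [-1.5, 0.9, 0.9]
grip_width: -0.0001
grasp_force: 0.6
clock: 9.65
eef_pos: [0.5195, -0.0516, 0.0514]
tool_rot: [-0.03, 1.0, 0.0, -0.002]
ft_force: [-5.7, 0.0, 5.2]
grip_width: -0.0001
grasp_force: 2.9
[  0.6 -45.9]
```

```bash
python3 -m inch '[-6,0,0,0,0,0,0,-15,0,0,0,0,0,0,-18,0,30,0,0,0,0,-18,0,65,0,0,0,30,0,1,65,0,0,0,70,22,2,65,0,0,0,70,22,2,65,0,0,0,70,22,2,65,0,0,0,70]'
python3 - <<'E'
from h import *
o=bot.get_obs()['eef_pos'];print(G(o),(np.array(W((27,-45,40)))-o)*1e3)
t=bot.camera("top");s=bot.camera("side")
a=cv2.resize(t[195:295,265:345],None,fx=5,fy=5,interpolation=cv2.INTER_CUBIC);b=cv2.resize(s[160:260,320:420],None,fx=4,fy=4,interpolation=cv2.INTER_CUBIC)
p=np.zeros((500,800,3),np.uint8);p[:500,:400]=a;p[:400,400:]=b;cv2.imwrite("pics/p3.png",p)
E
```

```text
clock: 10.32
eef_pos: [0.5442, -0.0497, 0.1169]
tool_rot: [-0.03, 1.0, -0.0, 0.001]
ft_force: [-0.9, -0.4, 0.5]
grip_width: 0.059
grasp_force: 0.0
[ 25.4 -45.5] [  1.61890216   0.55681562 -76.86086397]
```

View pics/p3.png

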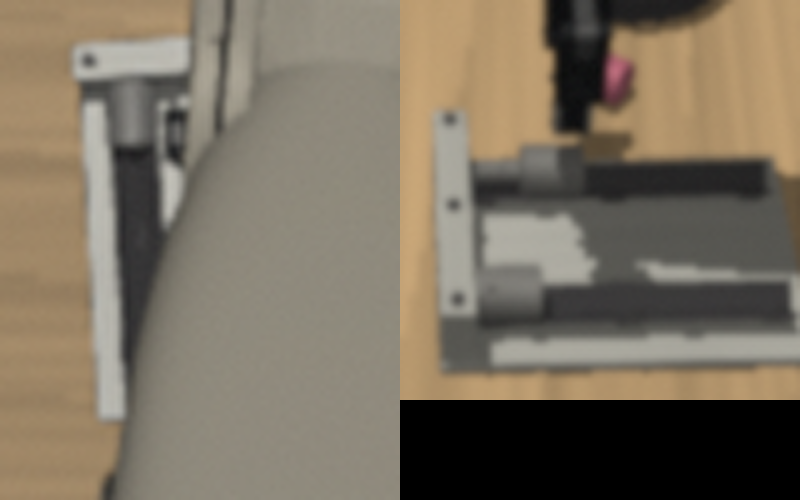

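The left sleeve, at (510,290), is against the end block and hides its pin. The right one, at (550,170), stopped at the tip with its pin still showing. So the left one fits and the right one is tight. I grasp the right one first.

```bash
python3 -m inch '[0,1,-35,0,0,0,70,0,1,-60,0,0,0,70,0,1,-77,0,0,0,70,0,1,-77,0,0,0,70,0,1,-77,0,0,0,0,0,1,-77,0,0,0,0,0,1,-77,0,0,0,0,0,1,-77,0,0,0,0]'; python3 -m inch '[0,0,0,0,0,0,0,0,0,0,0,0,0,0,0,0,0,0,0,0,0]'
```

```text
clock: 11.08
eef_pos: [0.5444, -0.0497, 0.0415]
tool_rot: [-0.029, 1.0, -0.001, 0.001]
ft_force: [-1.3, -2.7, 3.4]
grip_width: 0.0274
grasp_force: 60.2
clock: 11.33
eef_pos: [0.5444, -0.0497, 0.0415]
tool_rot: [-0.029, 1.0, -0.001, 0.001]
ft_force: [-2.9, -4.4, 7.4]
grip_width: 0.0281
grasp_force: 60.5
```

```bash
python3 -m inch '[-2,0,0,0,0,0,0,-4,0,5,0,0,0,0,-4,0,12,0,0,0,0,-4,0,20,0,0,0,0,-4,0,20,0,0,0,0,-4,0,20,0,0,0,0]'
python3 - <<'E'
from h import *
s=bot.camera("side");cv2.imwrite("pics/p4.png",cv2.resize(s[150:250,310:430],None,fx=5,fy=5,interpolation=cv2.INTER_CUBIC))
E
```

```text
clock: 11.83
eef_pos: [0.5401, -0.0482, 0.0605]
tool_rot: [-0.03, 1.0, 0.0, 0.001]
ft_force: [0.5, 0.0, -1.0]
grip_width: 0.0274
grasp_force: 59.6
```

View pics/p4.png

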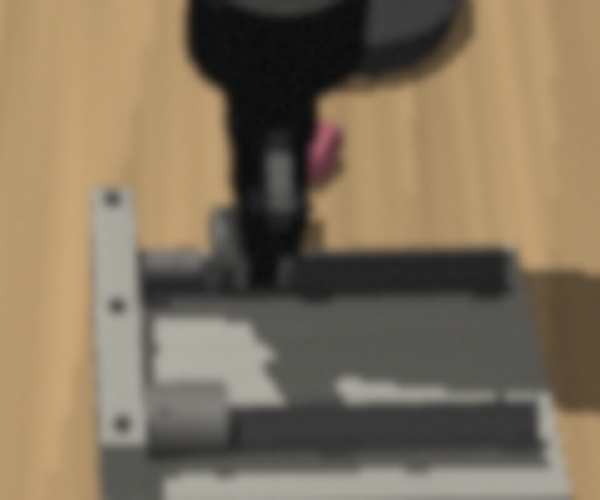

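The sleeve has lifted with the fingers: it shows at (225,250), above the lane. I carry it to the dish.

```bash
python3 -m inch '[0,0,40,0,0,0,0,0,-15,75,0,0,0,0,-10,-50,80,0,0,0,0,-20,-85,80,0,0,0,0,-30,-120,80,0,0,0,0,-40,-155,80,0,0,0,0,-50,-190,80,0,0,0,0,-50,-217,80,0,0,0,0]'; python3 -m inch '[0,0,0,0,0,0,0,0,0,0,0,0,0,0]'
python3 - <<'E'
from h import *
t=bot.camera("top");s=bot.camera("side")
a=cv2.resize(t[185:305,340:440],None,fx=4,fy=4,interpolation=cv2.INTER_CUBIC);b=cv2.resize(s[90:210,320:420],None,fx=4,fy=4,interpolation=cv2.INTER_CUBIC)
cv2.imwrite("pics/p5.png",np.hstack([a,b]))
for c in("top","side"):
    for r in bot.spot_point(c,"dish")[:2]:print(c,r["confidence"],world(c,r["uv"],0))
E
```

```text
clock: 12.55
eef_pos: [0.4872, -0.2675, 0.1392]
tool_rot: [-0.029, 1.0, 0.0, -0.001]
ft_force: [-0.3, 0.6, -1.9]
grip_width: 0.0279
grasp_force: 59.7
clock: 12.72
eef_pos: [0.489, -0.2667, 0.1391]
tool_rot: [-0.028, 1.0, 0.001, -0.0]
ft_force: [-0.4, -0.1, -1.5]
grip_width: 0.027
grasp_force: 59.8
top 0.7 [ 0.49068001 -0.27251582  0.        ]
side 0.8 [ 5.01705335e-01 -2.66014744e-01  1.11022302e-16]
```

View pics/p5.png

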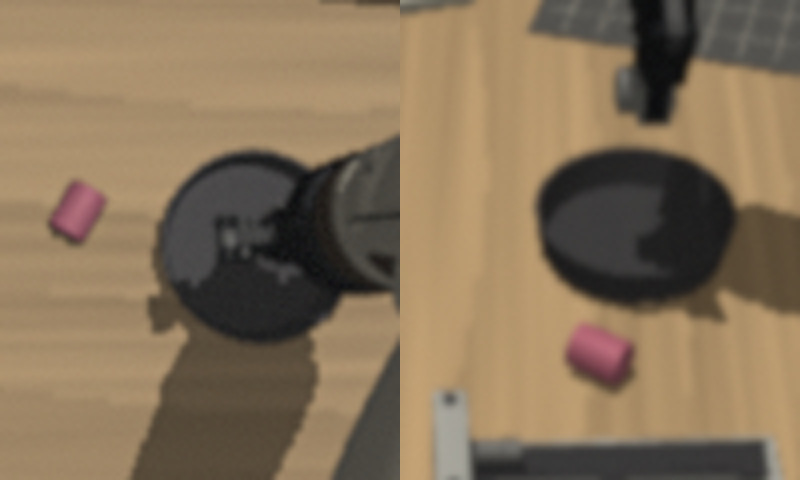

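The sleeve is held over the dish, whose rim centre is near (253,246) in the top crop. I lower and release.

```bash
python3 -m inch '[4,-2,-35,0,0,0,0,4,-2,-65,0,0,0,0,4,-2,-88,0,0,0,0,4,-2,-98,0,0,0,0,4,-2,-104,0,0,0,0,4,-2,-107,0,0,0,0,4,-2,-107,0,0,0,0]'; python3 -m inch '[0,0,0,0,0,0,15,0,0,0,0,0,0,40,0,0,0,0,0,0,45,0,0,0,0,0,0,45,0,0,25,0,0,0,45,0,0,60,0,0,0,45,0,0,95,0,0,0,45,0,0,130,0,0,0,45]'
```

```text
clock: 13.5
eef_pos: [0.4943, -0.2675, 0.0332]
tool_rot: [-0.03, 1.0, -0.0, 0.0]
ft_force: [-0.1, 0.0, -1.2]
grip_width: 0.0274
grasp_force: 59.7
clock: 14.17
eef_pos: [0.4933, -0.2676, 0.1645]
tool_rot: [-0.029, 1.0, 0.0, -0.0]
ft_force: [0.4, -0.2, 0.3]
grip_width: 0.0387
grasp_force: 0.0
```

```bash
python3 -m inch '[9,39,0,0,0,0,70,18,78,0,0,0,0,70,27,116,0,0,0,0,70,36,155,0,0,0,0,70,46,194,0,0,0,0,70,55,233,0,0,0,0,70,64,272,-10,0,0,0,70,74,310,-30,0,0,0,70]'; python3 -m inch '[0,0,0,0,0,0,70,0,0,0,0,0,0,70]'; python3 -c "
from h import *;o=bot.get_obs()['eef_pos'];print(G(o),(np.array(W((54,45,39)))-o)*1e3)"
```

```text
clock: 14.83
eef_pos: [0.5694, 0.0426, 0.1368]
tool_rot: [-0.03, 1.0, 0.0, 0.004]
ft_force: [1.3, 0.0, 0.7]
grip_width: 0.0596
grasp_force: 0.0
clock: 15.0
eef_pos: [0.5664, 0.0422, 0.1329]
tool_rot: [-0.032, 0.999, -0.0, -0.001]
ft_force: [-0.6, -0.7, -0.0]
grip_width: 0.0601
grasp_force: 0.0
[53. 45.] [ 1.01929342e+00  6.34559280e-02 -9.39326358e+01]
```

```bash
python3 -m inch '[0,0,-35,0,0,0,70,0,0,-65,0,0,0,70,0,0,-85,0,0,0,70,0,0,-94,0,0,0,70,0,0,-94,0,0,0,70,0,0,-94,0,0,0,0,0,0,-94,0,0,0,0,0,0,-94,0,0,0,0]'; python3 -m inch '[0,0,0,0,0,0,0,0,0,0,0,0,0,0,-2,0,0,0,0,0,0,-5,0,0,0,0,0,0,-10,0,0,0,0,0,0,-15,-1,0,0,0,0,0,-20,-1,0,0,0,0,0]'
```

```text
clock: 15.67
eef_pos: [0.5686, 0.0418, 0.0425]
tool_rot: [-0.03, 1.0, 0.002, 0.002]
ft_force: [-0.9, 4.5, 1.4]
grip_width: 0.0275
grasp_force: 59.4
clock: 16.25
eef_pos: [0.55, 0.0406, 0.0425]
tool_rot: [-0.03, 1.0, 0.001, 0.004]
ft_force: [2.5, 4.7, 5.9]
grip_width: 0.027
grasp_force: 59.9
```

```bash
python3 -m inch '[-8,0,0,0,0,0,0,-16,-1,0,0,0,0,0,-24,-1,0,0,0,0,0,-32,-2,0,0,0,0,0,-38,-2,0,0,0,0,0,-38,-2,20,0,0,0,0,-38,-2,55,0,0,0,0,-38,-2,90,0,0,0,0]'; python3 -m inch '[0,33,10,0,0,0,0,0,66,10,0,0,0,0,0,100,10,0,0,0,0,0,134,10,0,0,0,0,0,168,10,0,0,0,0,0,202,10,0,0,0,0,0,236,10,0,0,0,0,0,262,10,0,0,0,0]';python3 -m inch '[0,0,0,0,0,0,0,0,0,0,0,0,0,0]'
python3 - <<'E'
from h import *
t=bot.camera("top");s=bot.camera("side")
a=cv2.resize(t[190:300,150:250],None,fx=4,fy=4,interpolation=cv2.INTER_CUBIC);b=cv2.resize(s[290:400,320:420],None,fx=4,fy=4,interpolation=cv2.INTER_CUBIC)
cv2.imwrite("pics/p6.png",np.hstack([a,b]))
E
```

```text
clock: 16.92
eef_pos: [0.5067, 0.0363, 0.1296]
tool_rot: [-0.029, 1.0, -0.001, -0.002]
ft_force: [1.0, -0.2, -1.2]
grip_width: 0.0277
grasp_force: 59.6
clock: 17.58
eef_pos: [0.5085, 0.3008, 0.1397]
tool_rot: [-0.03, 1.0, -0.001, 0.0]
ft_force: [0.9, 0.2, -2.1]
grip_width: 0.0275
grasp_force: 59.7
clock: 17.75
eef_pos: [0.5084, 0.2997, 0.1393]
tool_rot: [-0.031, 1.0, -0.001, -0.0]
ft_force: [-0.1, -0.3, -1.2]
grip_width: 0.0275
grasp_force: 59.8
```

View pics/p6.png

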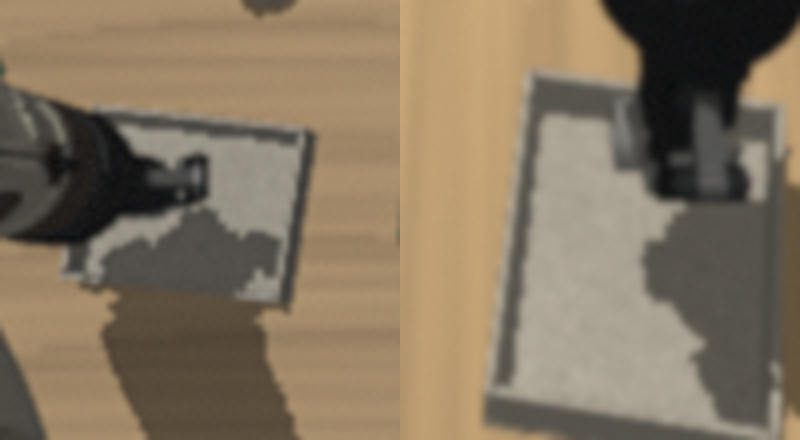

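The sleeve is held over the middle of the kit box. I lower and release.

```bash
python3 -m inch '[3,3,-35,0,0,0,0,3,3,-65,0,0,0,0,3,3,-88,0,0,0,0,3,3,-98,0,0,0,0,3,3,-104,0,0,0,0,3,3,-107,0,0,0,0,3,3,-107,0,0,0,0]'; python3 -m inch '[0,0,0,0,0,0,15,0,0,0,0,0,0,40,0,0,0,0,0,0,45,0,0,0,0,0,0,45,0,0,25,0,0,0,45,0,0,60,0,0,0,45,0,0,95,0,0,0,45,0,0,130,0,0,0,45]'; python3 -m inch '[-40,-35,25,0,0,0,45,-80,-70,50,0,0,0,45,-110,-105,50,0,0,0,45,-120,-140,50,0,0,0,45,-120,-175,50,0,0,0,45,-120,-175,50,0,0,0,45]'
python3 - <<'E'
from h import *
t=bot.camera("top");s=bot.camera("side")
cv2.imwrite("pics/p7.png",np.vstack([cv2.resize(t[130:290,150:450],(800,427),interpolation=cv2.INTER_CUBIC),np.hstack([cv2.resize(s[110:190,320:440],(255,170)),cv2.resize(s[300:400,320:440],(204,170)),np.zeros((170,341,3),np.uint8)])]))
for r in bot.spot_point("side","sleeve_p")[:5]:print(round(r["confidence"],2),np.round(r["uv"]),np.round(world("side",r["uv"],.019)*1e3))
E
```

```text
clock: 18.43
eef_pos: [0.5127, 0.3018, 0.0334]
tool_rot: [-0.029, 1.0, 0.0, 0.0]
ft_force: [-0.2, -0.2, -1.9]
grip_width: 0.0273
grasp_force: 59.8
clock: 19.1
eef_pos: [0.5118, 0.3022, 0.1646]
tool_rot: [-0.03, 1.0, 0.0, 0.0]
ft_force: [0.5, 0.3, -0.4]
grip_width: 0.0385
grasp_force: 0.0
clock: 19.6
eef_pos: [0.3898, 0.1245, 0.214]
tool_rot: [-0.029, 1.0, -0.001, 0.001]
ft_force: [0.1, -0.7, 0.2]
grip_width: 0.0384
grasp_force: 0.0
0.85 [378. 356.] [513. 305.  19.]
0.74 [384. 281.] [494. 151.  19.]
0.58 [376. 143.] [ 496. -282.   19.]
0.53 [369. 176.] [ 515. -151.   19.]
```

View pics/p7.png

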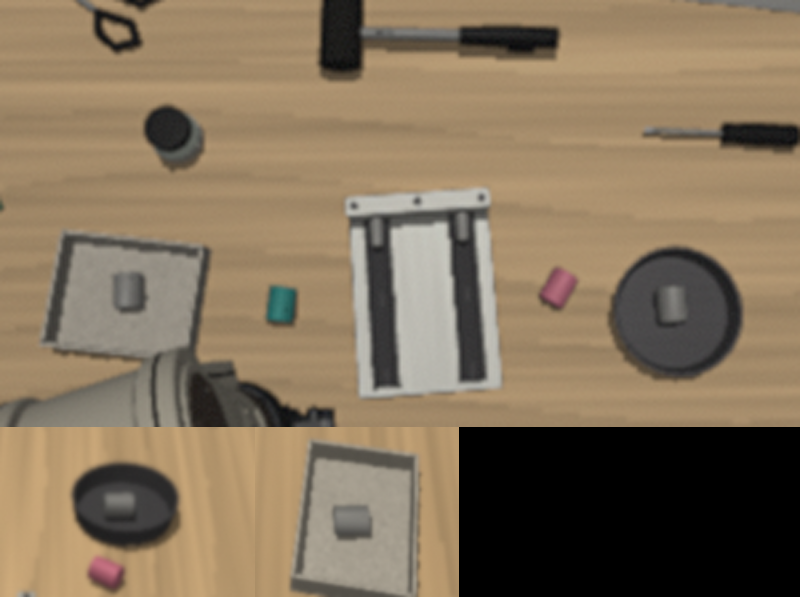

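The sleeve from the left pin lies in the kit box at (129,291) and the tight one lies in the dish at (671,303). The mallet, screwdriver and jar look unmoved, and both pins are empty.

```bash
python3 -c "
from workcell import bot
print(bot.job_done())"
```

```text
the job is handed in; nothing more can be done
None
```

The job is handed in, with no verdict returned: both sleeves were pushed to their stops, then the one that fits (left lane) went into the kit box and the tight one (right lane) into the dish, and the mallet, screwdriver and glue jar look unmoved in the last picture.

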